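Tip the failed prints into the scrap hopper

TASK

Clear the failed prints off the bench: take the wooden carry tote by its handle bar, bring it with its gear and its rack piece still inside over the round scrap hopper, and tip both into the hopper over the tote's open end. Then set the empty tote down upright on the bench and let go.

Things in the scene. Friction and masses are not known exactly. Their poses are not given: they have to be found in the camera images.
- tote_grip (a point): Centre of the handle bar of a loose lacquered MDF tote (160 g, floor 130 x 130 mm, walls 40 mm high on 3 sides, 4th end open). Bar: upright board 10 mm thick (x), 24 high, spanning 122 between side posts 102 high; this point is 88 above the underside, over the tote's middle. Axes: z up, y along bar, -x to the open end, 65 mm away; it first faces the robot roughly. Tipped 45 deg, all slides out.
- hopper_mouth (a point): Centre of the open mouth of the scrap hopper: a fixed grey printed round funnel on a low wooden stand. The mouth is 220 mm across outside with a 4 mm wall, level, its rim 125 mm above the bench; the funnel narrows to about 100 mm at a closed floor 75 mm below the rim. z up.
- gear_center (a point): Centre of a loose grey printed gear, 44 mm across and 18 mm thick, about 30 g, lying flat on the tote's floor at the start. z is the gear's axis.
- rack_center (a point): Centre of a loose grey printed piece of toothed rack, 64 x 18 x 20 mm, about 30 g, lying on the tote's floor at the start. x along its length.

How it is judged:
By the outcome, as a careful person would: the job done as asked, in the order asked, and still so for the second after the job is handed in, with the robot touching nothing.
It also fails if it takes over 64 s, if anything falls off the work surface, if the arm or the gripper's body presses on something with over 40 N, if the wrist force passes 120 N, or if a joint passes its speed limit or range.

ROBOT

A 7-joint arm with a two-finger parallel gripper is mounted at the origin on the work surface. World frame = base frame: x ahead of the robot, y to its left, z up, the work surface at z = 0. Lengths are in m, angles in rad, forces in N, time in s.
With the tool pointing down it reaches from about 0.4 to 0.9 m from the base axis. Payload 5.6 kg.
Tool frame: the origin (TCP) lies midway between the tips of the shut fingers; the grasp point (between the pads) lies 19 mm behind it; z points along the fingers, y is the line along which they close (so a half turn about z gives the same grasp; the last joint's range is limited). The gripper opens to 92 mm and grips with 3 to 60 N. Pads are 20 mm wide; open, the fingers measure 128 mm over their backs; the gripper's body (75 mm by 189 mm) begins 69 mm behind the grasp point.
Start: joints at [-1.249, 0.468, -0.012, 1.603, 0.006, 1.071, -0.056], TCP at [0.232, 0.607, 0.215] pointing down, gripper open.
Joint ranges: [-2.53, 2.53], [-0.31, 2.02], [-1.57, 1.55], [0.28, 2.44], [-1.29, 4.43], [0.15, 1.84], [-2.92, 2.92]. Speed limits (rad/s): [2.57, 2.57, 3.14, 3.14, 3.14, 3.14, 3.14].

INTERFACE

Orientations are given as a 3x3 rotation matrix whose columns are the frame's x, y, z axes.
In Python, from workcell import arm gives the robot as it stands. The module is installed in compiled form; this text tells all that it offers.
- The arm moves only by the tool carry_out, never from a script. Its argument "commands" is a list that holds one entry, the list of rows, each a list of 6 numbers: the shift along the tool's x, y, z in cm, then the turn, a rotation vector about the tool's x, y, z in degrees. In form: [[[x, y, z, wx, wy, wz], ...]]. A call has exactly 5 rows; each row is the pose to reach, as a shift and turn from the pose commanded when the call began, along the tool's axes at that moment; what a row does not reach only later rows make up. A row lasts 1/12 s, in which the tool goes at most 41.7 mm and 7.16 degrees, less where a joint would pass 70% of its speed; a pose out of reach is approached as far as the arm can. A call with a gripper value outside its range is refused whole. "grip" is the opening, from 0 (shut) to 1 (fully open), set as the call begins (left out, the last holds). The fingers move at their own pace and stop on an object; "newtons" is the grip in N (left out, the last holds). Time passes only in rows, so rows that repeat a pose let the fingers close, or fill a call up. It gives the time, the measured TCP pose, the force, the opening and the grip force at its end, in the units of the state.
- arm.get_state(): the state, without advancing time (a new reading comes with each control period).
- arm.snapshot(name): name is "side" or "top"; returns a dict with "frame" (384x512x3 uint8, red, green, blue), "depth" (384x512 float32, m along the optical axis (not along the pixel's ray), 0 where there is no reading), "fov_y" (degrees; the focal length in pixels is half the picture's height over the tangent of half this angle, whatever the lens; pixels are square), "cx", "cy" (the principal point, pixels), "D" ([k1, k2, p1, p2, k3] as OpenCV has them; the pictures are not rectified), "pose" (4x4, takes a point from camera to world coordinates). Camera axes: x right, y up, looking along -z (the intrinsics and any distortion apply to the point x, -y, -z); pixel columns grow to the right and rows downward; lengths in m; the calibration is good to about 2 mm. A picture is of the moment at which its call begins.
- arm.sign_off(): hands the job in; it is judged then, once.
The state is a dict: "time": time; "joints": joint angles; "dq": joint speeds; "joint_torque": joint torques, N m; "eef_pos": TCP position; "ee_rot": TCP orientation; "contact_force": force on the tool from outside, world axes, zero at the start; "moment": the same for the moment, N m; "width": finger opening in m; "finger_force": force on a finger pad.
Only numpy, scipy, OpenCV 4.12 (cv2) and the standard library are available. Lean on these libraries where they do the work, as an engineer would, in place of code of your own. Each camera call takes 0.05 s, during which the arm holds its last target. There are 200 camera calls.

## Working session

There is one attempt and no reset: what is moved stays moved. The work goes in short steps, Python scripts to look and compute and a tool call to move; the robot and the scene stay as the last step left them, time stands still between calls to the robot, and variables do not carry over. Pictures are saved under pics/ and viewed, at most 10 in all, crops included, and the job is handed in when it is done.

Besides the shell and the picture viewer there is one more tool, called after "Call:" in YAML: its name, and indented under it one key for each argument. carry_out: Moves the arm, as the interface text tells. Its arguments: {"type":"object","properties":{"commands":{"type":"array","items":{"type":"array","items":{"type":"array","items":{"type":"number"}}}},"grip":{"type":"number"},"newtons":{"type":"number"}},"required":["commands"]}

```bash
mkdir -p pics; cat > h.py <<'E'
import numpy as np, cv2
from workcell import arm
def snap(n,f):
    s=arm.snapshot(n); cv2.imwrite(f'pics/{f}.png',s['frame'][:,:,::-1]); np.save(f'{f}.npy',s,allow_pickle=True); return s
def load(f): return np.load(f'{f}.npy',allow_pickle=True).item()
def K(s):
    f=s['frame'].shape[0]/2/np.tan(np.radians(s['fov_y']/2)); return np.array([[f,0,s['cx']],[0,f,s['cy']],[0,0,1.]])
def px(s,uv,d=None,z=None):
    u=cv2.undistortPoints(np.array([[uv]],float),K(s),np.array(s['D'],float))[0,0]
    r=np.array([u[0],-u[1],-1.]); P=np.array(s['pose'])
    if z is not None:
        w=P[:3,:3]@r; return P[:3,3]+w*(z-P[2,3])/w[2]
    if d is None: d=s['depth'][int(uv[1]),int(uv[0])]
    return P[:3,:3]@(r*d)+P[:3,3]
def cloud(s):
    h,w=s['depth'].shape; g=np.stack(np.meshgrid(np.arange(w),np.arange(h)),-1).reshape(-1,1,2).astype(float)
    u=cv2.undistortPoints(g,K(s),np.array(s['D'],float))[:,0]
    r=np.c_[u[:,0],-u[:,1],-np.ones(len(u))]*s['depth'].reshape(-1,1); P=np.array(s['pose'])
    return (r@P[:3,:3].T+P[:3,3]).reshape(h,w,3)
E
python3 - <<'E'
from h import *
a=snap('top','t0');b=snap('side','s0')
cv2.imwrite('pics/both0.png',cv2.resize(np.vstack([a['frame'],b['frame']])[:,:,::-1],None,fx=.78,fy=.78))
for s in(a,b): print(s['fov_y'],s['D'],np.round(s['pose'],3).tolist())
st=arm.get_state();print({k:np.round(v,3).tolist() for k,v in st.items()})
E
```

```text
52.21469768176414 [-0.00239472  0.          0.          0.          0.        ] [[0.006, 0.995, -0.101, 0.448], [-1.0, 0.005, -0.006, -0.003], [-0.006, 0.101, 0.995, 0.846], [0.0, 0.0, 0.0, 1.0]]
48.87992788700592 [-0.09973415  0.          0.          0.          0.        ] [[-0.949, 0.188, -0.252, 0.333], [-0.314, -0.571, 0.758, 0.647], [-0.001, 0.799, 0.601, 0.606], [0.0, 0.0, 0.0, 1.0]]
{'time': 0.1, 'joints': [-1.249, 0.468, -0.012, 1.604, 0.006, 1.071, -0.056], 'dq': [-0.0, -0.003, 0.001, -0.002, 0.002, -0.002, 0.002], 'joint_torque': [0.001, -52.164, -0.012, -24.437, -0.057, 0.014, 0.0], 'eef_pos': [0.232, 0.607, 0.214], 'ee_rot': [[-0.934, 0.357, -0.0], [0.357, 0.934, -0.002], [-0.0, -0.002, -1.0]], 'contact_force': [-0.321, 0.613, -0.234], 'moment': [0.031, 0.007, -0.0], 'finger_force': 0.0, 'width': 0.092}
```

View pics/both0.png

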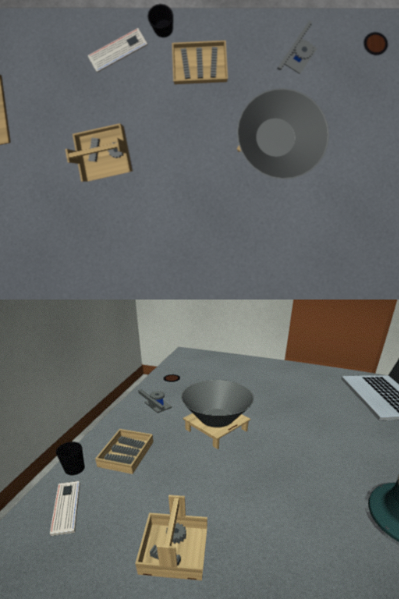

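```bash
python3 - <<'E'
from h import *
a=load('t0');b=load('s0')
A=cv2.resize(a['frame'][140:250,70:190],None,fx=4,fy=4)
B=cv2.resize(b['frame'][235:375,160:280],None,fx=3.14,fy=3.14)
cv2.imwrite('pics/c1.png',np.hstack([A[:430,:400],B[:430,:377]])[:,:,::-1])
C=cloud(a);D=cloud(b)
for n,X in(('top',C),('side',D)):
    m=(X[...,2]>.09)&(X[...,2]<.11)&(np.hypot(X[...,0]-.45,X[...,1]-.25)<.15)&(X[...,1]>.1)
    p=X[m]; 
    if len(p)<5: print(n,len(p));continue
    (c,sz,an)=cv2.minAreaRect(p[:,:2].astype(np.float32)); print(n,len(p),np.median(p[:,2]),c,sz,an,cv2.boxPoints((c,sz,an)).round(3).tolist())
    m=(X[...,2]>.11)&(X[...,2]<.14)&(X[...,1]<-.0)&(X[...,0]<.75); p=X[m]
    if len(p)>5: print('hop',cv2.minEnclosingCircle(p[:,:2].astype(np.float32)),p[:,2].max())
E
```

```text
top 511 0.10002743367052491 (0.5202500820159912, 0.26555564999580383) (0.033841684460639954, 0.13171620666980743) 13.153301239013672 [[0.48899999260902405, 0.32600000500679016], [0.5189999938011169, 0.1979999989271164], [0.5519999861717224, 0.20499999821186066], [0.5220000147819519, 0.33399999141693115]]
hop ((0.561014711856842, -0.1962042599916458), 0.1096729040145874) 0.1294821272805733
side 752 0.09951912914710376 (0.5180227160453796, 0.2673906683921814) (0.033522699028253555, 0.13247150182724) 12.82105827331543 [[0.4869999885559082, 0.328000009059906], [0.515999972820282, 0.19900000095367432], [0.5490000247955322, 0.2070000022649765], [0.5199999809265137, 0.335999995470047]]
hop ((0.18550455570220947, -1.0093907117843628), 1.0073667764663696) 0.13999798966439408
```

View pics/c1.png

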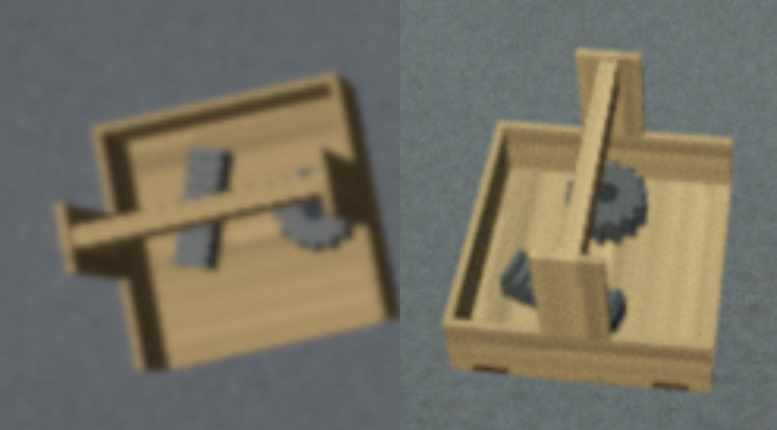

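Call:
carry_out:
  commands:
    - [[-3, -1.6, 0, 0, 0, 0], [-6.5, -3.5, 0, 0, 0, 0], [-10, -5.5, 0, 0, 0, 0], [-13.5, -7.5, 0, 0, 0, 0], [-17, -9.4, 0, 0, 0, 0]]
  grip: 0.8

```text
time: 0.52
eef_pos: [0.3579, 0.4568, 0.2142]
ee_rot: [[-0.934, 0.357, -0.0], [0.357, 0.934, -0.001], [0.0, -0.001, -1.0]]
contact_force: [1.1, 0.2, 0.4]
width: 0.0738
finger_force: 0.0
```

Call:
carry_out:
  commands:
    - [[-3.5, -2, 0, 0, 0, 6], [-7, -4, 0, 0, 0, 12], [-10.5, -6, 0, 0, 0, 18], [-14, -8, 0, 0, 0, 24], [-17, -9.4, 0, 0, 0, 30]]

```text
time: 0.93
eef_pos: [0.4838, 0.3069, 0.2145]
ee_rot: [[-0.625, 0.781, -0.0], [0.781, 0.625, -0.001], [-0.001, -0.001, -1.0]]
contact_force: [0.8, 0.5, 0.3]
width: 0.0733
finger_force: 0.0
```

```bash
cat >> h.py <<'E'
from scipy.spatial.transform import Rotation as R
def goal(p,yaw,tilt=0):
    "shift cm + rotvec deg to TCP p with tool y at yaw (deg), tilted outward about tool x"
    s=arm.get_state(); M=np.array(s['ee_rot']); c,d=np.cos(np.radians(yaw)),np.sin(np.radians(yaw))
    T=np.array([[d,c,0],[-c,d,0],[0,0,-1]])@R.from_euler('x',tilt,degrees=True).as_matrix()
    print('t',s['time'],'pos',np.round(s['eef_pos'],4),'q',np.round(s['joints'],2),'w',round(s['width'],4),'F',np.round(s['contact_force'],1))
    print('shift cm',(M.T@(np.array(p)-s['eef_pos'])*100).round(2),'turn',np.degrees(R.from_matrix(M.T@T).as_rotvec()).round(2))
E
python3 -c "
from h import *
goal([.519,.266,.15],13)"
```

```text
t 0.9333 pos [0.4838 0.3069 0.2145] q [-0.8   0.34  0.21  1.81 -0.08  1.01  0.13] w 0.0733 F [0.8 0.5 0.3]Traceback (most recent call last):
  File "<string>", line 3, in <module>
    goal([.519,.266,.15],13)
    ~~~~^^^^^^^^^^^^^^^^^^^^
  File "h.py", line 26, in goal
    print('shift cm',(M.T@(np.array(p)-s['eef_pos'])*100).round(2),'turn',np.degrees(R.from_matrix(M.T@T).as_rotvec()).round(2))
                                                                                     ~~~~~~~~~~~~~^^^^^^^
  File "scipy/spatial/transform/_rotation.pyx", line 1143, in scipy.spatial.transform._rotation.Rotation.from_matrix
ValueError: Non-positive determinant (left-handed or null coordinate frame) in rotation matrix 0: [[-9.01322362e-01 -4.33148417e-01  6.69742113e-04]
 [-4.33148004e-01  9.01322554e-01  6.78575009e-04]
 [ 8.97577363e-04 -3.21517370e-04  9.99999545e-01]].
```

```bash
sed -i "s/\[\[d,c,0\],\[-c,d,0\]/[[-d,c,0],[c,d,0]/; s/'x',tilt/'x',-tilt/" h.py
python3 -c "
from h import *
goal([.519,.266,.15],13)"
```

```text
t 0.9333 pos [0.4838 0.3069 0.2145] q [-0.8   0.34  0.21  1.81 -0.08  1.01  0.13] w 0.0733 F [0.8 0.5 0.3]
shift cm [-5.39  0.19  6.45] turn [-0.03  0.05 25.67]
```

Call:
carry_out:
  commands:
    - [[-1.2, 0, 0.6, 0, 0, 6], [-2.6, 0.1, 1.5, 0, 0, 12], [-4, 0.15, 3, 0, 0, 18], [-5.4, 0.2, 4.5, 0, 0, 25.7], [-5.4, 0.2, 5.5, 0, 0, 25.7]]

```text
time: 1.35
eef_pos: [0.5193, 0.2664, 0.1581]
ee_rot: [[-0.224, 0.975, -0.0], [0.975, 0.224, -0.003], [-0.002, -0.001, -1.0]]
contact_force: [0.1, -0.9, 0.0]
width: 0.0735
finger_force: 0.0
```

```bash
python3 - <<'E'
from h import *
b=snap('side','s1'); a=snap('top','t1')
B=cv2.resize(b['frame'][185:365,130:310],None,fx=2.2,fy=2.2);A=cv2.resize(a['frame'][110:290,50:230],None,fx=2.2,fy=2.2)
cv2.imwrite('pics/c2.png',np.hstack([A,B])[:,:,::-1]); goal([.519,.266,.069],13)
E
```

```text
t 1.45 pos [0.5166 0.269  0.1575] q [-0.78  0.43  0.3   1.84 -0.16  0.91 -0.16] w 0.0735 F [-0.3  1.2 -0.2]
shift cm [-0.34  0.2   8.85] turn [-0.23  0.08  0.53]
```

View pics/c2.png

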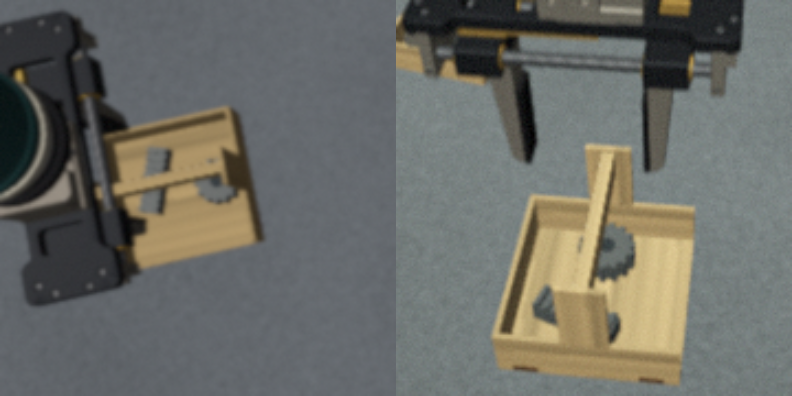

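Call:
carry_out:
  commands:
    - [[-0.1, 0.1, 2.5, 0, 0, 0.3], [-0.2, 0.1, 5, 0, 0, 0.3], [-0.2, 0.1, 7.5, 0, 0, 0.3], [-0.2, 0.1, 8.8, 0, 0, 0.3], [-0.2, 0.1, 8.8, 0, 0, 0.3]]

```text
time: 1.87
eef_pos: [0.5172, 0.2682, 0.0693]
ee_rot: [[-0.23, 0.973, -0.005], [0.973, 0.23, -0.002], [-0.001, -0.005, -1.0]]
contact_force: [0.5, -0.1, -0.4]
width: 0.0736
finger_force: 0.0
```

Call:
carry_out:
  commands:
    - [[0, 0, 0, 0, 0, 0], [0, 0, 0, 0, 0, 0], [0, 0, 0, 0, 0, 0], [0, 0, 0, 0, 0, 0], [0, 0, 0, 0, 0, 0]]
  grip: 0
  newtons: 40

```text
time: 2.28
eef_pos: [0.5201, 0.2683, 0.0727]
ee_rot: [[-0.227, 0.974, 0.002], [0.974, 0.227, 0.001], [0.001, 0.002, -1.0]]
contact_force: [-0.2, -0.0, 0.5]
width: 0.042
finger_force: 0.0
```

Call:
carry_out:
  commands:
    - [[0, 0, 0, 0, 0, 0], [0, 0, 0, 0, 0, 0], [0, 0, 0, 0, 0, 0], [0, 0, 0, 0, 0, 0], [0, 0, 0, 0, 0, 0]]

```text
time: 2.7
eef_pos: [0.5194, 0.2679, 0.0716]
ee_rot: [[-0.227, 0.974, -0.0], [0.974, 0.227, -0.0], [-0.0, -0.0, -1.0]]
contact_force: [-0.3, -0.5, -1.7]
width: 0.0095
finger_force: 40.0
```

Call:
carry_out:
  commands:
    - [[0, 0, -0.4, 0, 0, 0], [0, 0, -1, 0, 0, 0], [0, 0, -2, 0, 0, 0], [0, 0, -3, 0, 0, 0], [0, 0, -4, 0, 0, 0]]

```text
time: 3.12
eef_pos: [0.5198, 0.268, 0.1129]
ee_rot: [[-0.226, 0.974, 0.001], [0.974, 0.226, 0.0], [0.0, 0.001, -1.0]]
contact_force: [0.3, 0.1, -2.9]
width: 0.0096
finger_force: 40.0
```

Call:
carry_out:
  commands:
    - [[0, 0, -1.2, 0, 0, 0], [0, 0, -2.5, 0, 0, 0], [0, 0, -4, 0, 0, 0], [0, 0, -5.5, 0, 0, 0], [0, 0, -7, 0, 0, 0]]

```text
time: 3.53
eef_pos: [0.5196, 0.2679, 0.1835]
ee_rot: [[-0.226, 0.974, 0.001], [0.974, 0.226, 0.001], [0.0, 0.001, -1.0]]
contact_force: [0.0, 0.2, -3.0]
width: 0.0098
finger_force: 40.0
```

Call:
carry_out:
  commands:
    - [[0, 0, -1.5, 0, 0, 0], [0, 0, -3, 0, 0, 0], [0, 0, -4.5, 0, 0, 0], [0, 0, -5.5, 0, 0, 0], [0, 0, -6, 0, 0, 0]]

```text
time: 3.95
eef_pos: [0.5202, 0.2682, 0.244]
ee_rot: [[-0.226, 0.974, 0.003], [0.974, 0.226, 0.002], [0.001, 0.003, -1.0]]
contact_force: [0.8, -0.5, -2.6]
width: 0.0101
finger_force: 40.0
```

```bash
python3 - <<'E'
from h import *
b=snap('side','s2'); cv2.imwrite('pics/s2c.png',b['frame'][100:384,100:384,::-1])
# lip at hopper centre+3cm along tote x, bottom .16
y=-19;u=np.array([np.cos(np.radians(y)),np.sin(np.radians(y))])
h=np.array([.561,-.196])
for t in (0,15,30,45,55,60):
    c,s=np.cos(np.radians(t)),np.sin(np.radians(t)); # grasp minus lip in (u,z): tote (65,88); TCP is at tote z 88-19(+~2)
    gx,gz=.065,.072
    p=np.r_[h+u*(.03+gx*c-gz*s), .16+gx*s+gz*c]; print(t,p.round(3)); goal(p,y,t)
E
```

```text
0 [ 0.651 -0.227  0.232]
t 4.0 pos [0.5203 0.2683 0.244 ] q [-0.79  0.33  0.33  1.76 -0.12  1.07 -0.2 ] w 0.0093 F [-0.2 -0.2 -2.1]
shift cm [-51.19   1.5    1.14] turn [ 0.15 -0.12 32.09]
15 [ 0.631 -0.22   0.246]
t 4.0 pos [0.5203 0.2683 0.244 ] q [-0.79  0.33  0.33  1.76 -0.12  1.07 -0.2 ] w 0.0093 F [-0.2 -0.2 -2.1]
shift cm [-50.08  -0.27  -0.3 ] turn [-14.45  -4.32  31.89]
30 [ 0.609 -0.212  0.255]
t 4.0 pos [0.5203 0.2683 0.244 ] q [-0.79  0.33  0.33  1.76 -0.12  1.07 -0.2 ] w 0.0093 F [-0.2 -0.2 -2.1]
shift cm [-48.81  -2.28  -1.15] turn [-29.05  -8.52  31.31]
45 [ 0.585 -0.204  0.257]
t 4.0 pos [0.5203 0.2683 0.244 ] q [-0.79  0.33  0.33  1.76 -0.12  1.07 -0.2 ] w 0.0093 F [-0.2 -0.2 -2.1]
shift cm [-47.47  -4.42  -1.36] turn [-43.64 -12.71  30.35]
55 [ 0.569 -0.199  0.255]
t 4.0 pos [0.5203 0.2683 0.244 ] q [-0.79  0.33  0.33  1.76 -0.12  1.07 -0.2 ] w 0.0093 F [-0.2 -0.2 -2.1]
shift cm [-46.58  -5.84  -1.13] turn [-53.36 -15.5   29.5 ]
60 [ 0.561 -0.196  0.252]
t 4.0 pos [0.5203 0.2683 0.244 ] q [-0.79  0.33  0.33  1.76 -0.12  1.07 -0.2 ] w 0.0093 F [-0.2 -0.2 -2.1]
shift cm [-46.15  -6.53  -0.91] turn [-58.21 -16.9   29.  ]
```

View pics/s2c.png

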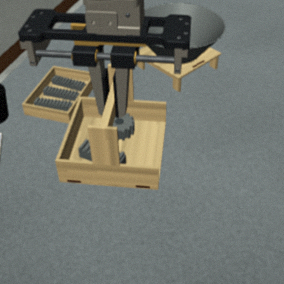

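Call:
carry_out:
  commands:
    - [[-0.4, 0, 0, 0, 0, 0], [-1.3, 0, -0.1, 0, 0, 0], [-2.7, 0, -0.2, 0, 0, 0], [-4.6, 0, -0.4, 0, 0, 0], [-7, 0.1, -0.6, 0, 0, 0]]

```text
time: 4.42
eef_pos: [0.5358, 0.1988, 0.2467]
ee_rot: [[-0.228, 0.974, -0.002], [0.974, 0.228, -0.001], [-0.0, -0.002, -1.0]]
contact_force: [-0.4, -0.8, -2.2]
width: 0.0095
finger_force: 40.0
```

Call:
carry_out:
  commands:
    - [[-2.4, 0.1, -0.2, 0, 0, 0], [-4.8, 0.2, -0.4, 0, 0, 0], [-7.2, 0.3, -0.6, 0, 0, 0], [-9.6, 0.3, -0.8, 0, 0, 0], [-12, 0.4, -1, 0, 0, 0]]

```text
time: 4.83
eef_pos: [0.5671, 0.0807, 0.2571]
ee_rot: [[-0.225, 0.974, -0.001], [0.974, 0.225, -0.001], [-0.001, -0.002, -1.0]]
contact_force: [0.2, 0.1, -2.9]
width: 0.0095
finger_force: 40.0
```

Call:
carry_out:
  commands:
    - [[-2.4, 0.1, -0.2, 0, 0, 0], [-4.8, 0.2, -0.3, 0, 0, 0], [-7.2, 0.3, -0.3, 0, 0, 0], [-9.6, 0.3, -0.3, 0, 0, 0], [-12, 0.4, -0.3, 0, 0, 0]]

```text
time: 5.25
eef_pos: [0.5978, -0.0352, 0.2599]
ee_rot: [[-0.225, 0.974, -0.002], [0.974, 0.225, -0.001], [-0.0, -0.002, -1.0]]
contact_force: [0.5, -0.7, -1.9]
width: 0.0099
finger_force: 40.0
```

Call:
carry_out:
  commands:
    - [[-2.2, 0.1, 0, 0, 0, 1], [-4.2, 0.2, 0, 0, 0, 3], [-6, 0.2, 0, 0, 0, 6], [-7.6, 0.3, 0, 0, 0, 9], [-9, 0.3, 0, 0, 0, 12]]

```text
time: 5.67
eef_pos: [0.6217, -0.1212, 0.2603]
ee_rot: [[-0.013, 1.0, -0.001], [1.0, 0.013, -0.0], [-0.0, -0.001, -1.0]]
contact_force: [-0.6, 0.7, -2.2]
width: 0.0099
finger_force: 40.0
```

```bash
python3 - <<'E'
from h import *
goal([.651,-.227,.255],-19)
E
```

```text
t 5.6667 pos [ 0.6217 -0.1212  0.2603] q [-0.25  0.42  0.53  1.63 -0.23  1.15  0.35] w 0.0099 F [-0.6  0.7 -2.2]
shift cm [-10.62   2.8    0.53] turn [-0.03  0.02 19.74]
```

Call:
carry_out:
  commands:
    - [[-1.6, 0.4, 0, 0, 0, 3.5], [-3.2, 0.8, 0, 0, 0, 7], [-4.8, 1.2, 0, 0, 0, 10.5], [-6.4, 1.7, 0, 0, 0, 13.5], [-7.8, 2.1, 0, 0, 0, 16]]

```text
time: 6.08
eef_pos: [0.6446, -0.1979, 0.2604]
ee_rot: [[0.261, 0.965, -0.0], [0.965, -0.261, -0.0], [-0.0, -0.0, -1.0]]
contact_force: [-0.4, 0.7, -1.8]
width: 0.0096
finger_force: 40.0
```

Call:
carry_out:
  commands:
    - [[-1.2, -0.1, 0, 0, 0, 1.5], [-2.2, -0.1, 0, 0, 0, 2.5], [-2.8, -0.1, 0, 0, 0, 3.7], [-2.8, -0.1, 0, 0, 0, 3.7], [-2.8, -0.1, 0, 0, 0, 3.7]]

```text
time: 6.5
eef_pos: [0.6359, -0.2232, 0.2607]
ee_rot: [[0.319, 0.948, 0.0], [0.948, -0.319, 0.001], [0.001, -0.0, -1.0]]
contact_force: [0.4, -0.3, -2.9]
width: 0.0097
finger_force: 40.0
```

```bash
python3 - <<'E'
from h import *
a=snap('top','t3');b=snap('side','s3')
cv2.imwrite('pics/c3.png',np.hstack([cv2.resize(a['frame'][60:320,240:500],(395,395)),cv2.resize(b['frame'][60:320,180:440],(395,395))])[:,:,::-1])
y=-19;u=np.array([np.cos(np.radians(y)),np.sin(np.radians(y))])
h=np.array([.561,-.196])
for t in (0,10,20,30,40,50,60):
    c,s=np.cos(np.radians(t)),np.sin(np.radians(t)); gx,gz=.065,.072
    p=np.r_[h+u*(.03+gx*c-gz*s), .16+gx*s+gz*c]; goal(p,y,t)
E
```

```text
t 6.6 pos [ 0.6364 -0.2221  0.2607] q [-0.13  0.51  0.61  1.52 -0.31  1.2   0.21] w 0.0096 F [ 0.3  1.8 -1.8]
shift cm [-0.    1.52  2.87] turn [ 0.   -0.06  0.49]
t 6.6 pos [ 0.6364 -0.2221  0.2607] q [-0.13  0.51  0.61  1.52 -0.31  1.2   0.21] w 0.0096 F [ 0.3  1.8 -1.8]
shift cm [0.01 0.17 1.85] turn [-10.    -0.1    0.48]
t 6.6 pos [ 0.6364 -0.2221  0.2607] q [-0.13  0.51  0.61  1.52 -0.31  1.2   0.21] w 0.0096 F [ 0.3  1.8 -1.8]
shift cm [ 0.02 -1.34  1.08] turn [-20.    -0.15   0.47]
t 6.6 pos [ 0.6364 -0.2221  0.2607] q [-0.13  0.51  0.61  1.52 -0.31  1.2   0.21] w 0.0096 F [ 0.3  1.8 -1.8]
shift cm [ 0.04 -2.95  0.58] turn [-30.    -0.19   0.46]
t 6.6 pos [ 0.6364 -0.2221  0.2607] q [-0.13  0.51  0.61  1.52 -0.31  1.2   0.21] w 0.0096 F [ 0.3  1.8 -1.8]
shift cm [ 0.05 -4.63  0.38] turn [-40.    -0.23   0.45]
t 6.6 pos [ 0.6364 -0.2221  0.2607] q [-0.13  0.51  0.61  1.52 -0.31  1.2   0.21] w 0.0096 F [ 0.3  1.8 -1.8]
shift cm [ 0.07 -6.32  0.46] turn [-50.    -0.27   0.43]
t 6.6 pos [ 0.6364 -0.2221  0.2607] q [-0.13  0.51  0.61  1.52 -0.31  1.2   0.21] w 0.0096 F [ 0.3  1.8 -1.8]
shift cm [ 0.08 -7.97  0.84] turn [-60.    -0.31   0.41]
```

View pics/c3.png

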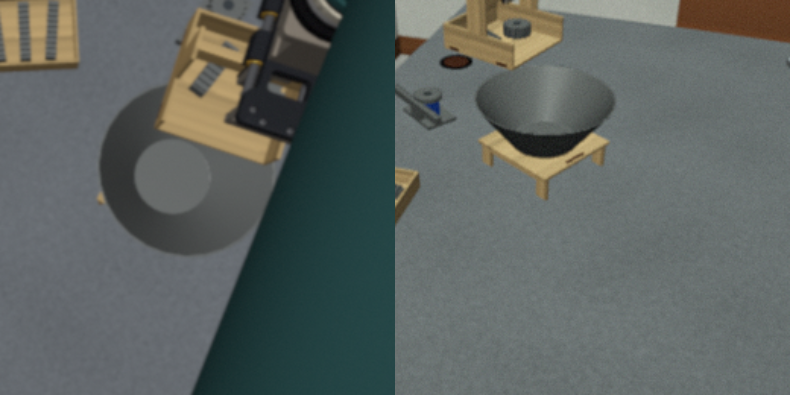

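```bash
python3 - <<'E'
from h import *
for f in('t3','s3'):
    s=load(f);C=cloud(s);F=s['frame'].astype(int)
    wood=(F[...,0]-F[...,2]>35)
    m=wood&(C[...,2]>.165)&(C[...,2]<.225)&(C[...,1]<-.05)&(s['depth']>0)
    p=C[m];print(f,len(p),np.percentile(p[:,2],[2,25,50,75,98]).round(3))
    y=np.radians(-18.6);u=np.array([np.cos(y),np.sin(y)]);v=np.array([-u[1],u[0]])
    d=p[:,:2]-[.561,-.196];print('u',np.percentile(d@u,[1,99]).round(3),'v',np.percentile(d@v,[1,99]).round(3))
    q=C[(C[...,2]>.118)&(C[...,2]<.133)&(np.hypot(C[...,0]-.56,C[...,1]+.196)<.13)&~wood]
    print(q[:,:2].min(0),q[:,:2].max(0))
E
```

```text
t3 3120 [0.191 0.193 0.194 0.195 0.222]
u [0.016 0.143] v [-0.065  0.062]
[ 0.45202839 -0.30491034] [ 0.66759427 -0.08691786]
s3 3909 [0.167 0.191 0.199 0.213 0.224]
u [-0.291  0.14 ] v [-0.95   0.064]
[ 0.44884642 -0.30382805] [ 0.66776923 -0.0822199 ]
```

Call:
carry_out:
  commands:
    - [[0, 0.1, 0.6, -3, 0, 0], [0, 0.1, 1.1, -7, 0, 0], [0, -0.2, 1.4, -11, 0, 0], [0, -0.7, 1.3, -15.5, 0, 0], [0, -1.3, 1.1, -20, 0, 0]]

```text
time: 7.02
eef_pos: [0.6238, -0.2179, 0.2494]
ee_rot: [[0.317, 0.89, 0.327], [0.948, -0.298, -0.109], [0.0, 0.345, -0.939]]
contact_force: [-0.3, -0.9, -1.8]
width: 0.0098
finger_force: 40.0
```

```bash
cat > g.py <<'E'
from h import *
y=-18.6;u=np.array([np.cos(np.radians(y)),np.sin(np.radians(y))]);h=np.array([.561,-.196])
import sys
for t in map(float,sys.argv[1:]):
    c,s=np.cos(np.radians(t)),np.sin(np.radians(t)); gx,gz=.065,.072
    p=np.r_[h+u*(.03+gx*c-gz*s), .16+gx*s+gz*c]; goal(p,y,t)
E
python3 g.py 30 40 50
```

```text
t 7.0167 pos [ 0.6238 -0.2179  0.2494] q [-0.23  0.3   0.62  1.87 -0.29  0.68  0.21] w 0.0098 F [-0.3 -0.9 -1.8]
shift cm [ 0.07 -1.34 -1.07] turn [-9.83 -0.06  0.09]
t 7.0167 pos [ 0.6238 -0.2179  0.2494] q [-0.23  0.3   0.62  1.87 -0.29  0.68  0.21] w 0.0098 F [-0.3 -0.9 -1.8]
shift cm [ 0.07 -2.84 -1.84] turn [-19.83  -0.07   0.08]
t 7.0167 pos [ 0.6238 -0.2179  0.2494] q [-0.23  0.3   0.62  1.87 -0.29  0.68  0.21] w 0.0098 F [-0.3 -0.9 -1.8]
shift cm [ 0.08 -4.46 -2.34] turn [-29.83  -0.07   0.08]
```

```bash
cat > fit.py <<'E'
from h import *
import itertools
from scipy.optimize import least_squares
S=[([-1.249,.468,-.012,1.604,.006,1.071,-.056],[.232,.607,.214],[[-.934,.357,0],[.357,.934,-.002],[0,-.002,-1]]),
([-.8,.34,.21,1.81,-.08,1.01,.13],[.4838,.3069,.2145],[[-.625,.781,0],[.781,.625,-.001],[-.001,-.001,-1]]),
([-.79,.33,.33,1.76,-.12,1.07,-.2],[.5203,.2683,.244],[[-.226,.974,.003],[.974,.226,.002],[.001,.003,-1]]),
([-.25,.42,.53,1.63,-.23,1.15,.35],[.6217,-.1212,.2603],[[-.013,1,-.001],[1,.013,0],[0,-.001,-1]]),
([-.13,.51,.61,1.52,-.31,1.2,.21],[.6364,-.2221,.2607],[[.319,.948,0],[.948,-.319,0],[0,0,-1]]),
([-.23,.30,.62,1.87,-.29,.68,.21],[.6238,-.2179,.2494],[[.317,.89,.327],[.948,-.298,-.109],[0,.345,-.939]])]
def fk(q,L,sg,off):
    M=np.eye(3);p=np.zeros(3);ax='zyzyzyz'
    for i in range(7):
        p=p+M@np.array([L[2*i],0,L[2*i+1]])
        M=M@R.from_euler(ax[i],sg[i]*q[i]).as_matrix()
    M=M@R.from_euler('z',off).as_matrix()
    return p+M@[0,0,L[14]],M
def best():
    res=[]
    for s in itertools.product([1,-1],repeat=3):
        sg=[-1,1,s[0],1,s[1],1,s[2]]
        for off in (0,np.pi/2,np.pi,-np.pi/2):
            e=max(np.linalg.norm(fk(q,np.zeros(15),sg,off)[1]-np.array(r)) for q,_,r in S); res.append((e,sg,off))
    res.sort(key=lambda r:r[0]);return res
def model():
    e,sg,off=best()[0]
    free=[1,4,5,6,9,10,14] # lumps
    def f(x):
        L=np.zeros(15);L[[1,6,7,10,11,12,13]]=0
        L=np.array([0,x[0],0,0,0,0,x[1],x[2],0,0,x[3],x[4],x[5],x[6],0])
        return L
    def r(x): return np.r_[np.concatenate([fk(q,f(x),sg,off)[0]-p for q,p,_ in S]),1e-3*x]
    s=least_squares(r,[.3,0,.4,0,.4,0,.3]); return f(s.x),sg,off,s
if __name__=='__main__':
    print([ (round(b[0],3),b[1],b[2]) for b in best()[:3]]); L,sg,off,s=model(); print(s.x.round(3),np.abs(s.fun[:-7]).max())
E
python3 fit.py
```

```text
[(np.float64(0.023), [-1, 1, -1, 1, -1, 1, -1], 1.5707963267948966), (np.float64(0.858), [-1, 1, -1, 1, 1, 1, -1], 1.5707963267948966), (np.float64(0.91), [-1, 1, -1, 1, 1, 1, 1], 1.5707963267948966)]
[ 0.46   0.025  0.393  0.042  0.513 -0.017  0.302] 0.033893967903205896
```

```bash
cat > fit2.py <<'E'
from fit import *
_,sg,off=best()[0]
def fk2(q,x):
    M=np.eye(3);p=np.array([0,0,x[0]])
    lk=[[0,x[1],0],[0]*3,[x[2],x[3],x[4]],[0]*3,[x[5],x[6],x[7]],[x[8],x[9],x[10]],[0]*3]
    for i in range(7):
        M=M@R.from_euler('zyzyzyz'[i],sg[i]*q[i]).as_matrix(); p=p+M@np.array(lk[i],float)
    return p,M@R.from_euler('z',off).as_matrix()
x0=np.array([.4,0,0,0,.4,0,0,.45,0,0,.3])
sol=least_squares(lambda x:np.r_[np.concatenate([fk2(q,x)[0]-p for q,p,_ in S]),.01*(x-x0)],x0)
X=sol.x
lo=np.array([-2.53,-.31,-1.57,.28,-1.29,.15,-2.92]);hi=np.array([2.53,2.02,1.55,2.44,4.43,1.84,2.92])
def ik(p,M,q0):
    f=lambda q:np.r_[(fk2(q,X)[0]-p)*10,(R.from_matrix(fk2(q,X)[1].T@M)).as_rotvec()*3,.01*(q-q0)]
    s=least_squares(f,np.clip(q0,lo+.01,hi-.01),bounds=(lo,hi)); P,N=fk2(s.x,X)
    return s.x,np.linalg.norm(P-p)*1000,np.degrees(R.from_matrix(N.T@M).magnitude())
def T(yaw,t):
    c,d=np.cos(np.radians(yaw)),np.sin(np.radians(yaw))
    return np.array([[-d,c,0],[c,d,0],[0,0,-1]])@R.from_euler('x',-t,degrees=True).as_matrix()
if __name__=='__main__':
    print(X.round(3),np.abs(sol.fun[:18]).max().round(4))
    q0=np.array(arm.get_state()['joints'])
    for yaw in (-80,-60,-40,-19,0,20,40,60):
        for lz in(.15,.19):
            q=q0;out=[]
            for t in (20,30,40,45,50,55,60):
                u=np.array([np.cos(np.radians(yaw)),np.sin(np.radians(yaw))]);c,s=np.cos(np.radians(t)),np.sin(np.radians(t))
                p=np.r_[np.array([.561,-.196])+u*(.03+.065*c-.072*s),lz+.065*s+.072*c]
                q,ep,er=ik(p,T(yaw,t),q); out.append((t,round(ep),round(er)))
            print(yaw,lz,out,q.round(2))
E
python3 fit2.py
```

```text
[ 0.272 -0.033  0.016  0.008  0.522 -0.019 -0.005  0.459  0.012 -0.005
  0.311] 0.0033
-80 0.15 [(20, 0, 0), (30, 0, 0), (40, 0, 0), (45, 0, 0), (50, 0, 0), (55, 0, 0), (60, 0, 0)] [-1.16  1.1   1.54  2.1  -0.19  0.54 -1.18]
-80 0.19 [(20, 0, 0), (30, 0, 0), (40, 0, 0), (45, 0, 0), (50, 0, 0), (55, 0, 0), (60, 0, 0)] [-1.18  0.98  1.55  2.08  0.01  0.58 -1.29]
-60 0.15 [(20, 0, 0), (30, 0, 0), (40, 0, 0), (45, 0, 0), (50, 0, 0), (55, 0, 0), (60, 2, 1)] [-1.23  0.94  1.55  2.29 -0.38  0.15 -0.74]
-60 0.19 [(20, 0, 0), (30, 0, 0), (40, 0, 0), (45, 0, 0), (50, 0, 0), (55, 0, 0), (60, 0, 0)] [-1.28  0.69  1.55  2.3   0.76  0.22 -1.74]
-40 0.15 [(20, 0, 0), (30, 0, 0), (40, 0, 0), (45, 0, 0), (50, 0, 0), (55, 0, 0), (60, 0, 0)] [-0.62  0.2   0.73  2.44  2.21  0.55 -2.74]
-40 0.19 [(20, 0, 0), (30, 0, 0), (40, 0, 0), (45, 0, 0), (50, 0, 0), (55, 0, 0), (60, 0, 0)] [-1.16  0.13  1.32  2.43  2.12  0.46 -2.58]
-19 0.15 [(20, 0, 0), (30, 0, 0), (40, 0, 0), (45, 2, 1), (50, 13, 5), (55, 21, 10), (60, 29, 14)] [-1.14  0.1   1.55  2.29 -1.29  0.15  1.27]
-19 0.19 [(20, 0, 0), (30, 0, 0), (40, 0, 
[... 492 characters left out ...]
29  0.31  2.24]
20 0.19 [(20, 0, 0), (30, 0, 0), (40, 0, 0), (45, 0, 0), (50, 0, 0), (55, 0, 0), (60, 0, 0)] [ 1.6   0.44 -1.1   2.15 -1.29  0.47  2.13]
40 0.15 [(20, 0, 0), (30, 0, 0), (40, 0, 0), (45, 0, 0), (50, 0, 0), (55, 0, 0), (60, 0, 0)] [ 0.79  0.42 -0.08  2.02 -1.29  1.06  2.32]
40 0.19 [(20, 0, 0), (30, 0, 0), (40, 0, 0), (45, 0, 0), (50, 0, 0), (55, 0, 0), (60, 0, 0)] [ 0.64  0.35  0.1   2.   -1.29  1.15  2.25]
60 0.15 [(20, 0, 0), (30, 0, 0), (40, 0, 0), (45, 0, 0), (50, 0, 0), (55, 0, 0), (60, 0, 0)] [ 0.6   0.54  0.16  1.81 -1.11  1.4   2.37]
60 0.19 [(20, 0, 0), (30, 0, 0), (40, 0, 0), (45, 0, 0), (50, 0, 0), (55, 0, 0), (60, 0, 0)] [ 0.54  0.49  0.23  1.79 -1.12  1.46  2.32]
```

```bash
cat > path.py <<'E'
from fit2 import *
h=np.array([.561,-.196])
def pose(yaw,t,lz,e=.03):
    u=np.array([np.cos(np.radians(yaw)),np.sin(np.radians(yaw))]);c,s=np.cos(np.radians(t)),np.sin(np.radians(t))
    return np.r_[h+u*(e+.065*c-.072*s),lz+.065*s+.072*c],T(yaw,t)
if __name__=='__main__':
  qs=np.array(arm.get_state()['joints'])
  for Y in (-130,-110,-90,-70,-55,20,35,50,65,80,100):
    q=qs;m=[];E=0;J=0
    seq=[(-18.6,t) for t in(15,10,5,0)]+[(y,0) for y in np.linspace(-18.6,Y,int(abs(Y+18.6)/5)+1)]+[(Y,t) for t in range(5,61,5)]
    for y,t in seq:
        p,M=pose(y,t,.165);qn,ep,er=ik(p,M,q);E=max(E,ep,er);J=max(J,abs(qn-q).max());q=qn;m.append(np.minimum(q-lo,hi-q))
    m=np.array(m);print(Y,'err',round(E,1),'maxstep',round(J,2),'minmargin',m.min(0).round(2),q.round(2))
E
python3 path.py
```

```text
-130 err 0.0 maxstep 0.15 minmargin [1.8  0.67 0.22 0.6  0.77 0.36 1.17] [-0.73  1.13  1.33  1.52 -0.05  1.48 -1.75]
-110 err 0.0 maxstep 0.15 minmargin [1.61 0.67 0.16 0.66 0.8  0.65 1.32] [-0.92  1.09  1.39  1.75 -0.01  1.13 -1.6 ]
-90 err 0.0 maxstep 0.15 minmargin [1.44 0.67 0.08 0.46 0.82 0.6  1.49] [-1.09  1.04  1.47  1.98 -0.    0.75 -1.43]
-70 err 0.0 maxstep 0.15 minmargin [1.31 0.67 0.01 0.24 0.85 0.19 1.72] [-1.22  0.95  1.54  2.2  -0.01  0.34 -1.2 ]
-55 err 0.0 maxstep 0.84 minmargin [1.28 0.66 0.02 0.08 0.88 0.   0.52] [-1.25  0.65  1.51  2.36  1.48  0.15 -2.4 ]
20 err 0.0 maxstep 0.6 minmargin [0.9  0.5  0.41 0.28 0.   0.22 0.72] [ 1.63  0.55 -1.16  2.16 -1.29  0.37  2.2 ]
35 err 0.0 maxstep 0.38 minmargin [1.55 0.57 0.93 0.39 0.   0.65 0.66] [ 0.98  0.38 -0.31  2.05 -1.29  0.93  2.26]
50 err 0.0 maxstep 0.15 minmargin [1.91 0.63 0.93 0.53 0.09 0.57 0.6 ] [ 0.62  0.45  0.13  1.91 -1.2   1.27  2.32]
65 err 0.0 maxstep 0.15 minmargin [1.89 0.66 0.93 0.67 0.25 0.39 0.58] [ 0.64  0.55  0.09  1.74 -1.04  1.45  2.34]
80 err 0.0 maxstep 0.15 minmargin [1.91 0.64 0.93 0.67 0.39 0.22 0.54] [ 0.62  0.65  0.06  1.57 -0.9   1.62  2.38]
100 err 0.0 maxstep 0.15 minmargin [1.97 0.59 0.93 0.6  0.57 0.   0.45] [ 0.56  0.77  0.04  1.35 -0.72  1.84  2.47]
```

```bash
cat > go.py <<'E'
from path import *
import sys,ast
def show(seq):
    s=arm.get_state();M0=np.array(s['ee_rot']);p0=np.array(s['eef_pos']);print(s['time'],p0.round(4),np.round(s['joints'],2),'F',np.round(s['contact_force'],1))
    for a in seq:
        p,M=pose(*a);print(a,(M0.T@(p-p0)*100).round(1),np.degrees(R.from_matrix(M0.T@M).as_rotvec()).round(1))
if __name__=='__main__': show(ast.literal_eval(sys.argv[1]))
E
python3 go.py "[(-18.6,16,.165),(-17,11,.17),(-15,6,.175),(-12,2,.18),(-8,0,.18)]"
```

```text
7.0167 [ 0.6238 -0.2179  0.2494] [-0.23  0.3   0.62  1.87 -0.29  0.68  0.21] F [-0.3 -0.9 -1.8]
(-18.6, 16, 0.165) [ 0.1  0.7 -0. ] [ 4.2 -0.   0.1]
(-17, 11, 0.17) [0.3 1.4 0.1] [ 9.2  0.4 -1.4]
(-15, 6, 0.175) [0.6 2.1 0.3] [14.2  0.8 -3.4]
(-12, 2, 0.18) [1.1 2.5 0.4] [18.2  1.2 -6.4]
(-8, 0, 0.18) [1.8 2.6 0.7] [ 20.1   1.8 -10.4]
```

Call:
carry_out:
  commands:
    - [[0.1, 0.7, 0, 4.2, 0, 0], [0.3, 1.4, 0.1, 9.2, 0.4, -1.4], [0.6, 2.1, 0.3, 14.2, 0.8, -3.4], [1.1, 2.5, 0.4, 18.2, 1.2, -6.4], [1.8, 2.6, 0.7, 20.1, 1.8, -10.4]]

```text
time: 7.43
eef_pos: [0.6569, -0.2105, 0.2526]
ee_rot: [[0.137, 0.991, -0.004], [0.991, -0.137, -0.0], [-0.001, -0.004, -1.0]]
contact_force: [0.2, -0.8, -2.4]
width: 0.0098
finger_force: 40.0
```

```bash
python3 go.py "[(-4,0,.18),(1,0,.18),(6,0,.18),(11,0,.18),(16,0,.18)]"
```

```text
7.4333 [ 0.6569 -0.2105  0.2526] [-0.12  0.55  0.57  1.48 -0.3   1.21  0.36] F [ 0.2 -0.8 -2.4]
(-4, 0, 0.18) [ 0.8 -0.2  0.1] [-0.2  0.  -3.9]
(1, 0, 0.18) [ 1.6 -0.3  0.1] [-0.2  0.  -8.9]
(6, 0, 0.18) [ 2.4 -0.5  0.1] [ -0.2   0.  -13.9]
(11, 0, 0.18) [ 3.2 -0.7  0.1] [ -0.2   0.  -18.9]
(16, 0, 0.18) [ 4.  -1.   0.1] [ -0.2  -0.  -23.9]
```

Call:
carry_out:
  commands:
    - [[0.8, -0.1, 0.1, 0, 0, -4], [1.6, -0.2, 0.1, 0, 0, -9], [2.4, -0.4, 0.1, 0, 0, -14], [3.2, -0.7, 0.1, 0, 0, -19], [4, -1, 0.1, 0, 0, -24]]

```text
time: 7.85
eef_pos: [0.6509, -0.168, 0.2508]
ee_rot: [[-0.28, 0.96, -0.003], [0.96, 0.28, 0.001], [0.001, -0.002, -1.0]]
contact_force: [-0.0, -0.4, -3.1]
width: 0.0093
finger_force: 40.0
```

Call:
carry_out:
  commands:
    - [[0.8, 0, 0, 0, 0, -5], [1.7, -0.1, 0, 0, 0, -10], [2.5, -0.3, 0, 0, 0, -15], [3.3, -0.6, 0, 0, 0, -20], [4, -0.9, 0, 0, 0, -25]]

```text
time: 8.27
eef_pos: [0.6311, -0.1318, 0.2511]
ee_rot: [[-0.66, 0.752, -0.003], [0.752, 0.66, 0.001], [0.002, -0.001, -1.0]]
contact_force: [-0.5, 0.3, -1.9]
width: 0.0097
finger_force: 40.0
```

Call:
carry_out:
  commands:
    - [[0.8, 0, 0, 0, 0, -5], [1.7, -0.1, 0, 0, 0, -10], [2.5, -0.3, 0, 0, 0, -15], [3.2, -0.6, 0, 0, 0, -20], [3.9, -0.9, 0, 0, 0, -24]]

```text
time: 8.68
eef_pos: [0.5986, -0.1087, 0.2513]
ee_rot: [[-0.908, 0.419, -0.002], [0.419, 0.908, 0.001], [0.002, -0.001, -1.0]]
contact_force: [-0.2, -0.5, -2.9]
width: 0.0099
finger_force: 40.0
```

Call:
carry_out:
  commands:
    - [[0, 0, 0, 0, 0, 0], [0, 0, 0, 0, 0, 0], [0, 0, 0, 0, 0, 0], [0, 0, 0, 0, 0, 0], [0, 0, 0, 0, 0, 0]]

```text
time: 9.1
eef_pos: [0.5991, -0.1102, 0.251]
ee_rot: [[-0.905, 0.425, -0.003], [0.425, 0.905, -0.0], [0.002, -0.001, -1.0]]
contact_force: [0.5, 0.0, -3.2]
width: 0.0099
finger_force: 40.0
```

```bash
python3 - <<'E'
from h import *
b=snap('side','s4');a=snap('top','t4')
cv2.imwrite('pics/c4.png',np.hstack([cv2.resize(a['frame'][60:320,240:500],(395,395)),cv2.resize(b['frame'][20:280,150:410],(395,395))])[:,:,::-1])
E
python3 go.py "[(65,0,.165),(65,4,.165),(65,9,.165),(65,14,.165),(65,19,.165),(65,24,.165)]"
```

```text
9.2 [ 0.5989 -0.1102  0.2509] [-0.09  0.37  0.28  1.68 -0.11  1.11  1.36] F [ 0.2 -0.  -2.6]
(65, 0, 0.165) [-0.2  0.1  1.4] [-0.1 -0.1 -0.1]
(65, 4, 0.165) [-0.2 -0.4  1. ] [-4.1 -0.1 -0.1]
(65, 9, 0.165) [-0.2 -1.1  0.5] [-9.1 -0.1 -0.1]
(65, 14, 0.165) [-0.2 -1.8  0. ] [-14.1  -0.1  -0.2]
(65, 19, 0.165) [-0.2 -2.6 -0.3] [-19.1  -0.1  -0.2]
(65, 24, 0.165) [-0.2 -3.4 -0.6] [-24.1  -0.1  -0.2]
```

View pics/c4.png

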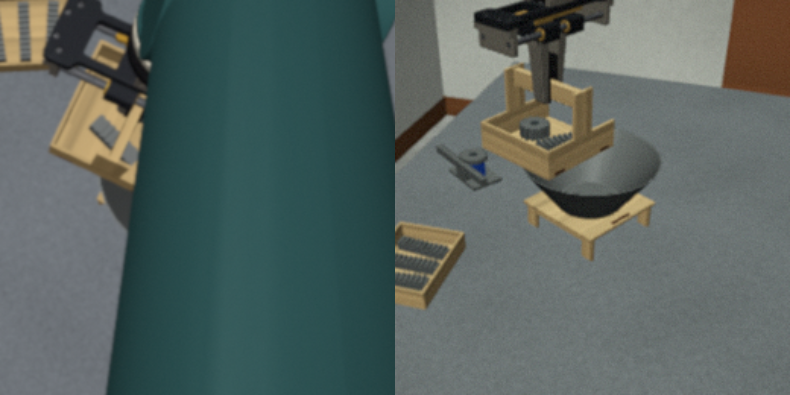

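Both pieces (gear near 535,128; rack near 555,140) are still in the tote, whose open end sits over the hopper. Tipping now.

Call:
carry_out:
  commands:
    - [[-0.2, -0.3, 0.6, -4, 0, 0], [-0.2, -1.1, 0.4, -9, 0, 0], [-0.2, -1.8, 0, -14, 0, 0], [-0.2, -2.6, -0.3, -19, 0, 0], [-0.2, -3.4, -0.6, -24, 0, 0]]

```text
time: 9.62
eef_pos: [0.5864, -0.1426, 0.2579]
ee_rot: [[-0.905, 0.387, 0.173], [0.425, 0.826, 0.37], [0.0, 0.409, -0.912]]
contact_force: [0.8, -0.3, -2.9]
width: 0.0097
finger_force: 40.0
```

```bash
python3 go.py "[(65,27,.165),(65,31,.165),(65,35,.165),(65,40,.165),(65,45,.165)]"
```

```text
9.6167 [ 0.5864 -0.1426  0.2579] [ 0.24  0.35  0.21  1.75 -0.55  1.11  1.84] F [ 0.8 -0.3 -2.9]
(65, 27, 0.165) [ 0.  -0.3 -0.2] [-2.9  0.  -0.1]
(65, 31, 0.165) [ 0.  -0.9 -0.6] [-6.9  0.  -0.1]
(65, 35, 0.165) [ 0.  -1.4 -1. ] [-10.9   0.   -0.1]
(65, 40, 0.165) [ 0.  -2.2 -1.4] [-15.9   0.1  -0.1]
(65, 45, 0.165) [ 0.  -3.  -1.8] [-20.9   0.1  -0.1]
```

Call:
carry_out:
  commands:
    - [[0, -0.3, -0.2, -3, 0, 0], [0, -0.9, -0.6, -7, 0, 0], [0, -1.4, -1, -11, 0, 0], [0, -2.2, -1.4, -16, 0, 0], [0, -3, -1.8, -21, 0, 0]]

```text
time: 10.03
eef_pos: [0.5718, -0.1742, 0.2622]
ee_rot: [[-0.905, 0.299, 0.301], [0.425, 0.639, 0.641], [-0.0, 0.708, -0.706]]
contact_force: [0.6, -0.3, -1.8]
width: 0.0099
finger_force: 40.0
```

```bash
python3 go.py "[(65,48,.165),(65,51,.165),(65,54,.165),(65,56,.165),(65,58,.165)]"
```

```text
10.0333 [ 0.5718 -0.1742  0.2622] [ 0.51  0.45  0.16  1.76 -0.87  1.3   2.2 ] F [ 0.6 -0.3 -1.8]
(65, 48, 0.165) [ 0.1 -0.4 -0.3] [-2.9  0.1 -0.1]
(65, 51, 0.165) [ 0.1 -0.8 -0.6] [-5.9  0.1 -0.1]
(65, 54, 0.165) [ 0.1 -1.2 -0.9] [-8.9  0.1 -0.1]
(65, 56, 0.165) [ 0.1 -1.5 -1. ] [-10.9   0.1  -0.1]
(65, 58, 0.165) [ 0.1 -1.8 -1.2] [-12.9   0.1  -0.1]
```

Call:
carry_out:
  commands:
    - [[0, -0.4, -0.3, -3, 0, 0], [0, -0.8, -0.6, -6, 0, 0], [0, -1.2, -0.9, -9, 0, 0], [0, -1.5, -1, -11, 0, 0], [0, -1.8, -1.2, -13, 0, 0]]

```text
time: 10.45
eef_pos: [0.5623, -0.1932, 0.2566]
ee_rot: [[-0.905, 0.227, 0.359], [0.425, 0.479, 0.768], [0.003, 0.848, -0.53]]
contact_force: [-0.3, 0.2, -1.6]
width: 0.0097
finger_force: 40.0
```

Call:
carry_out:
  commands:
    - [[0, 0, 0, 0, 0, 0], [0, 0, 0, 0, 0, 0], [0, 0, 0, 0, 0, 0], [0, 0, 0, 0, 0, 0], [0, 0, 0, 0, 0, 0]]

```text
time: 10.87
eef_pos: [0.5629, -0.1916, 0.2579]
ee_rot: [[-0.906, 0.226, 0.358], [0.423, 0.481, 0.768], [0.001, 0.847, -0.531]]
contact_force: [-0.0, 0.0, -2.1]
width: 0.0101
finger_force: 40.0
```

```bash
python3 - <<'E'
from h import *
b=snap('side','s5')
cv2.imwrite('pics/c5.png',cv2.resize(b['frame'][20:280,150:410],(580,580))[:,:,::-1])
E
python3 go.py "[(65,54,.17),(65,49,.17),(65,44,.17),(65,38,.17),(65,32,.17)]"
```

```text
10.9167 [ 0.5628 -0.1917  0.2578] [ 0.64  0.56  0.12  1.75 -1.01  1.44  2.36] F [ 0.1 -0.4 -2.5]
(65, 54, 0.17) [-0.   0.9  0.1] [ 3.9 -0.  -0.1]
(65, 49, 0.17) [-0.   1.4  0.7] [ 8.9 -0.  -0.1]
(65, 44, 0.17) [-0.   1.9  1.4] [13.9 -0.  -0.1]
(65, 38, 0.17) [-0.   2.5  2.3] [19.9 -0.  -0.1]
(65, 32, 0.17) [-0.   2.9  3.2] [25.9 -0.  -0.1]
```

View pics/c5.png

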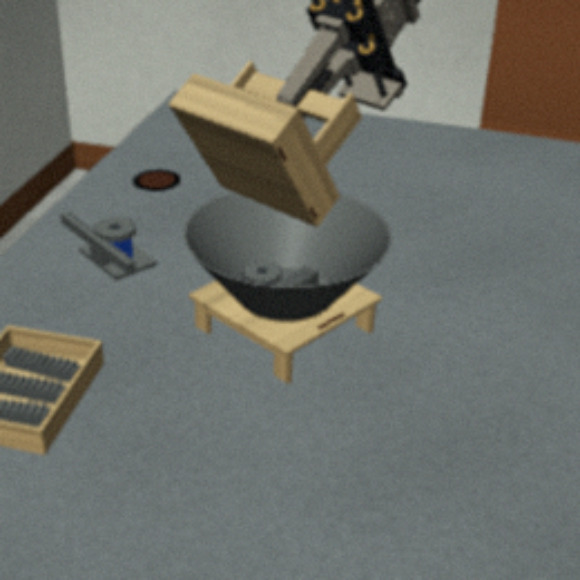

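Call:
carry_out:
  commands:
    - [[0, 0.9, 0, 4, 0, 0], [0, 1.4, 0.5, 9, 0, 0], [0, 1.9, 1.2, 14, 0, 0], [0, 2.5, 2.1, 20, 0, 0], [0, 2.9, 3, 26, 0, 0]]

```text
time: 11.33
eef_pos: [0.5802, -0.1557, 0.2672]
ee_rot: [[-0.905, 0.362, 0.224], [0.426, 0.77, 0.475], [-0.0, 0.525, -0.851]]
contact_force: [-0.1, 0.8, -2.6]
width: 0.0094
finger_force: 40.0
```

```bash
python3 go.py "[(65,26,.17),(65,20,.175),(65,13,.18),(65,7,.185),(65,0,.19)]"
```

```text
11.3333 [ 0.5802 -0.1557  0.2672] [ 0.35  0.37  0.19  1.75 -0.68  1.18  1.98] F [-0.1  0.8 -2.6]
(65, 26, 0.17) [0.  0.8 1. ] [ 5.7  0.1 -0.2]
(65, 20, 0.175) [0.  1.7 1.3] [11.7  0.1 -0.2]
(65, 13, 0.18) [0.  2.6 1.9] [18.7  0.1 -0.2]
(65, 7, 0.185) [0.  3.3 2.4] [24.7  0.1 -0.2]
(65, 0, 0.19) [0.  4.  3.1] [31.7  0.1 -0.2]
```

Call:
carry_out:
  commands:
    - [[0, 0.7, 0.6, 5.7, 0, 0], [0, 1.7, 1.3, 11.7, 0, 0], [0, 2.6, 1.9, 18.7, 0, 0], [0, 3.3, 2.4, 24.7, 0, 0], [0, 4, 3.1, 31.7, 0, 0]]

```text
time: 11.75
eef_pos: [0.6015, -0.1097, 0.263]
ee_rot: [[-0.905, 0.425, 0.001], [0.425, 0.905, 0.0], [-0.001, 0.001, -1.0]]
contact_force: [-0.2, -0.1, -2.7]
width: 0.0097
finger_force: 40.0
```

```bash
python3 - <<'E'
from h import *
goal([.48,.22,.265],65)
E
```

```text
t 11.75 pos [ 0.6015 -0.1097  0.263 ] q [-0.08  0.36  0.27  1.67 -0.1   1.13  1.35] w 0.0097 F [-0.2 -0.1 -2.7]
shift cm [25.02 24.67 -0.22] turn [ 0.04  0.07 -0.17]
```

Call:
carry_out:
  commands:
    - [[0.8, 0.8, 0, 0, 0, 0], [2, 2, 0, 0, 0, 0], [3.8, 3.8, 0, 0, 0, 0], [5.9, 5.9, 0, 0, 0, 0], [8, 8, 0, 0, 0, 0]]

```text
time: 12.17
eef_pos: [0.5615, -0.002, 0.2613]
ee_rot: [[-0.905, 0.425, -0.001], [0.425, 0.905, 0.006], [0.004, 0.005, -1.0]]
contact_force: [1.2, 0.3, -1.6]
width: 0.0098
finger_force: 40.0
```

Call:
carry_out:
  commands:
    - [[2.1, 2.1, 0, 0, 0, 0], [4.2, 4.2, 0, 0, 0, 0], [6.3, 6.3, 0, 0, 0, 0], [8.4, 8.4, 0, 0, 0, 0], [10.5, 10.5, 0, 0, 0, 0]]

```text
time: 12.58
eef_pos: [0.5106, 0.1379, 0.2623]
ee_rot: [[-0.906, 0.424, -0.001], [0.424, 0.906, 0.006], [0.004, 0.005, -1.0]]
contact_force: [0.7, -0.3, -1.8]
width: 0.0094
finger_force: 40.0
```

Call:
carry_out:
  commands:
    - [[2, 2, 0, 0, 0, 0], [3.8, 3.6, 0.5, 0, 0, 0], [5.2, 5, 1.5, 0, 0, 0], [6, 5.8, 3, 0, 0, 0], [6.5, 6.2, 5, 0, 0, 0]]

```text
time: 13.0
eef_pos: [0.4787, 0.2231, 0.2133]
ee_rot: [[-0.907, 0.422, 0.001], [0.422, 0.907, 0.008], [0.003, 0.008, -1.0]]
contact_force: [-0.1, 0.5, -1.4]
width: 0.0098
finger_force: 40.0
```

Call:
carry_out:
  commands:
    - [[0, 0, 2, 0, 0, 0], [0, 0, 4, 0, 0, 0], [0, 0, 6, 0, 0, 0], [0, 0, 8, 0, 0, 0], [0, 0, 9.5, 0, 0, 0]]

```text
time: 13.42
eef_pos: [0.4782, 0.2206, 0.1161]
ee_rot: [[-0.905, 0.424, -0.003], [0.424, 0.905, 0.005], [0.005, 0.003, -1.0]]
contact_force: [0.4, -0.4, -0.6]
width: 0.0096
finger_force: 40.0
```

```bash
python3 - <<'E'
from h import *
goal([.48,.22,.0715],65)
E
```

```text
t 13.4167 pos [0.4782 0.2206 0.1161] q [-0.55  0.39  0.07  1.99 -0.04  0.76  0.68] w 0.0096 F [ 0.4 -0.4 -0.6]
shift cm [-0.21  0.01  4.46] turn [ 0.2  -0.26 -0.12]
```

Call:
carry_out:
  commands:
    - [[0, 0, 1.2, 0, 0, 0], [0, 0, 2.4, 0, 0, 0], [0, 0, 3.4, 0, 0, 0], [0, 0, 4, 0, 0, 0], [0, 0, 4.3, 0, 0, 0]]

```text
time: 13.83
eef_pos: [0.4789, 0.2207, 0.0737]
ee_rot: [[-0.905, 0.424, -0.002], [0.424, 0.905, 0.005], [0.004, 0.003, -1.0]]
contact_force: [-0.1, 0.9, -1.5]
width: 0.0101
finger_force: 40.0
```

Call:
carry_out:
  commands:
    - [[0, 0, 0.05, 0, 0, 0], [0, 0, 0.1, 0, 0, 0], [0, 0, 0.15, 0, 0, 0], [0, 0, 0.2, 0, 0, 0], [0, 0, 0.2, 0, 0, 0]]

```text
time: 14.25
eef_pos: [0.4796, 0.2209, 0.0727]
ee_rot: [[-0.906, 0.424, 0.0], [0.424, 0.906, 0.005], [0.002, 0.005, -1.0]]
contact_force: [0.2, -0.1, -0.8]
width: 0.0098
finger_force: 40.0
```

Call:
carry_out:
  commands:
    - [[0, 0, 0.05, 0, 0, 0], [0, 0, 0.1, 0, 0, 0], [0, 0, 0.1, 0, 0, 0], [0, 0, 0.1, 0, 0, 0], [0, 0, 0.1, 0, 0, 0]]

```text
time: 14.67
eef_pos: [0.4796, 0.2211, 0.0716]
ee_rot: [[-0.906, 0.424, -0.0], [0.424, 0.906, 0.005], [0.002, 0.005, -1.0]]
contact_force: [-1.7, 0.7, 1.4]
width: 0.0095
finger_force: 40.0
```

Touching down (the force has turned upward); release and retreat.

Call:
carry_out:
  commands:
    - [[0, 0, 0, 0, 0, 0], [0, 0, 0, 0, 0, 0], [0, 0, 0, 0, 0, 0], [0, 0, 0, 0, 0, 0], [0, 0, 0, 0, 0, 0]]
  grip: 0.7

```text
time: 15.08
eef_pos: [0.4795, 0.2207, 0.0713]
ee_rot: [[-0.905, 0.424, -0.001], [0.424, 0.905, 0.005], [0.003, 0.004, -1.0]]
contact_force: [0.2, -0.0, -0.1]
width: 0.0411
finger_force: 0.0
```

Call:
carry_out:
  commands:
    - [[0, 0, 0, 0, 0, 0], [0, 0, 0, 0, 0, 0], [0, 0, 0, 0, 0, 0], [0, 0, -0.5, 0, 0, 0], [0, 0, -1.5, 0, 0, 0]]

```text
time: 15.5
eef_pos: [0.4787, 0.2203, 0.0859]
ee_rot: [[-0.906, 0.424, -0.003], [0.424, 0.906, 0.004], [0.004, 0.002, -1.0]]
contact_force: [0.0, -0.2, 0.1]
width: 0.0638
finger_force: 0.0
```

Call:
carry_out:
  commands:
    - [[0, 0, -2, 0, 0, 0], [0, 0, -4, 0, 0, 0], [0, 0, -6.5, 0, 0, 0], [0, 0, -9, 0, 0, 0], [0, 0, -12, 0, 0, 0]]

```text
time: 15.92
eef_pos: [0.4789, 0.2198, 0.2078]
ee_rot: [[-0.906, 0.424, -0.001], [0.424, 0.906, 0.004], [0.003, 0.003, -1.0]]
contact_force: [0.8, 1.4, -0.3]
width: 0.0646
finger_force: 0.0
```

Call:
carry_out:
  commands:
    - [[0, 0, -1, 0, 0, 0], [0, 0, -1, 0, 0, 0], [0, 0, -1, 0, 0, 0], [0, 0, -1, 0, 0, 0], [0, 0, -1, 0, 0, 0]]

```text
time: 16.33
eef_pos: [0.4786, 0.2196, 0.2147]
ee_rot: [[-0.906, 0.424, -0.003], [0.424, 0.906, 0.003], [0.004, 0.002, -1.0]]
contact_force: [0.6, -0.4, -0.1]
width: 0.0643
finger_force: 0.0
```

```bash
python3 - <<'E'
from h import *
b=snap('side','s6');a=snap('top','t6')
cv2.imwrite('pics/c6.png',np.hstack([cv2.resize(a['frame'],None,fx=.78,fy=.78),cv2.resize(b['frame'],None,fx=.78,fy=.78)])[:,:,::-1])
print(arm.get_state()['time'],arm.get_state()['width'])
E
```

```text
16.4333 0.06439561618132462
```

View pics/c6.png

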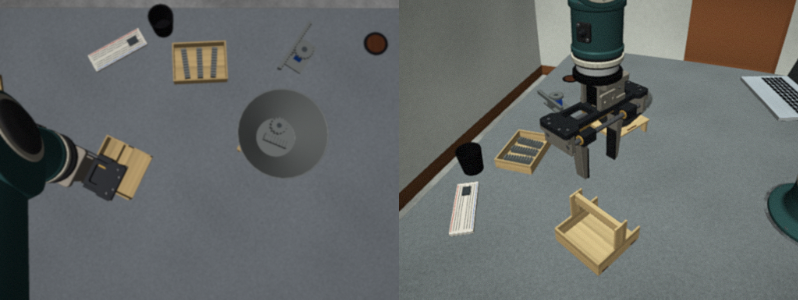

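Gear and rack are in the hopper (around 276,135 in the top half), and the empty tote stands upright (around 597,230), clear of the gripper.

```bash
python3 -c "
from workcell import arm
print(arm.sign_off())"
```

```text
the job is handed in; nothing more can be done
None
```

The gear and the rack piece are both in the scrap hopper, the empty tote is standing upright on the bench and released, and the job was handed in at about 16 s of the 64 s allowed.

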